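# Load a bean sample tube into the analyser and screw its captive cap down

### The arm

A 6-joint arm with a two-finger parallel gripper is mounted at the origin on the work surface. World frame = base frame: x ahead of the robot, y to its left, z up, the work surface at z = 0. Lengths are in m, angles in rad, forces in N, time in s.
With the tool pointing down it reaches from about 0.35 to 0.775 m from the base axis. Payload 5.5 kg.
Tool frame: the origin (TCP) lies on the centre line of the jaws, within the pads' length; the fingertips stand 11 mm ahead of it and the grasp point (between the pads) lies 8 mm behind it (env.tip_reach is the distance from the TCP to the fingertips, in m); z points along the fingers, x is the direction in which the jaws open and shut, and the axes are right-handed (so a half turn about z gives the same grasp; the last joint's range is limited). The gripper opens to 85 mm and grips with 20 to 120 N. Pads are 22 mm wide; open, the fingers measure 114 mm over their backs; the gripper's body (76 mm by 85 mm) begins 54 mm behind the grasp point. The pads swing forward as they close: fully open they stand 13 mm farther back than shut.
Start: joints at [1.008, 0.313, 0.046, 1.304, 0, 1.431], TCP at [0.236, 0.524, 0.242] pointing down, gripper open.
Joint ranges: [-2.76, 2.76], [-0.86, 1.69], [-1.03, 1.26], [-2.2, 2.34], [-1.47, 1.5], [-3.14, 3.14]. Speed limits (rad/s): [2.57, 2.57, 3.14, 3.14, 3.14, 3.14].

### API

Orientations are given as a unit quaternion [w, x, y, z].
In Python, from workcell import env gives the robot as it stands.
- The arm moves only by the tool carry_out, never from a script. Its argument "moves" is one flat list of numbers, 7 for each row, row after row: the gripper command: -1 is shut, 1 is fully open, values between are in proportion, then the shift along the tool's x, y, z in m, then the turn, a rotation vector about the tool's x, y, z in degrees. A call has exactly 5 rows; each row shifts and turns the pose as measured when the row begins, along the tool's axes as they then stand; what a row does not reach is not made up. A row lasts 1/8 s, in which the tool goes at most 62.5 mm and 10.7 degrees, less where a joint would pass 70% of its speed; a pose out of reach is approached as far as the arm can. A call is refused whole if a number of a shift passes 0.0625 or a number of a turn 10.7, either way. A call with a gripper value outside its range is refused whole. The fingers move at their own pace and stop on an object; "squeeze" is the grip in N (left out, the last holds). Time passes only in rows, so rows that do not move let the fingers close, or fill a call up. It gives the time, the measured TCP pose, the force and the opening at its end, in the units of the state.
- env.get_state(): the state, without advancing time (a new reading comes with each control period).
- env.read_camera(name): name is "scene" or "side" or "wrist"; returns the picture (420x560x3 uint8, red, green, blue); there is no depth.
- env.calibration(name): a dict with "camera_matrix" (3x3 intrinsics, pixels), "rvec" (rotation vector, rad) and "tvec" (3), from world to camera coordinates, as OpenCV has them; the wrist camera has in their place "hand_eye" (4x4, takes a point from camera to tool coordinates, whose origin is the TCP and whose axes are the tool frame's). Camera axes: x right, y down, z forward; pixel columns grow to the right and rows downward; lengths in m; the calibration is good to about 2 mm. The wrist camera is an equidistant fisheye: a pixel r from the principal point sees the ray r / f radians off the axis. A picture is of the moment at which its call begins: read the wrist's pose just before it. calibration takes no time and is no camera call.
- env.hand_in(): hands the job in, once; it reports no verdict.
The state is a dict: "clock": time; "joint_pos": joint angles; "qvel": joint speeds; "tau": joint torques, N m; "tcp_pos": TCP position; "orientation": TCP orientation; "wrist_force": force on the tool from outside, world axes, zero at the start; "ft_torque": the same for the moment, N m; "finger_gap": finger opening in m.
Only numpy, scipy, OpenCV 4.12 (cv2) and the standard library are available. Lean on these libraries where they do the work, as an engineer would, in place of code of your own. Each camera call takes 0.05 s, during which the arm holds its last target. There are 200 camera calls.

### The job

Take the sample tube with the blue stopper out of the rack and stand it fully home in the analyser's round well. Then flip the analyser's hinged cap over it and screw the cap down clockwise until it is tight at its stop (red end of its grip at the green mark). Leave the other tubes in the rack and everything else where it stands.

Things in the scene. Friction and masses are not known exactly. Their poses are not given: they have to be found in the camera images.
- tube_blue: Clear sample tube of dark beans with a blue stopper, 24 mm diameter, 92 mm long, about 50 g; the top 26 mm is the stopper, of the same diameter. Origin at the centre of its underside, z up along the tube. It starts upright in one of the rack's holes, 50 mm of it standing above the rack.
- tube_green: The same kind of tube with a green stopper, in another hole of the rack; leave it there.
- tube_orange: The same kind of tube with an orange stopper, in another hole of the rack; leave it there.
- rack: Fixed plywood rack, 230 (x) by 70 (y) by 50 mm high; four 28 mm holes in a row along its x axis, 52 mm apart, 42 mm deep, one of them empty. Origin at the centre of its underside.
- analyser: Fixed white benchtop analyser, 200 by 200 by 100 mm high. Origin at the centre of its underside, z up. A dark control strip lies on its top along the -x edge, a green mark between the strip and the well. The well is at the centre of its top, the cap's hinge on the +y side of the well.
- well_mouth (a point): Centre of the mouth of the analyser's round well, level with the housing's top (100 mm up): 29 mm diameter, chamfered, 66 mm deep. A tube fully home stands 26 mm out of it. Axes as the analyser's.
- well_floor (a point): Centre of the well's floor, 66 mm below the mouth; a tube's underside rests here.
- cap_hinge (a point): Centre of the cap's flip hinge: 42 mm to the analyser's +y side of the well's axis and 5 mm above the housing's top. The hinge line runs along the analyser's x axis.
- cap_flip (a joint): Flip angle of the cap about the hinge: 0 shut over the well, 1.75 thrown fully open to the analyser's +y side. It begins open (1.3 to 1.7). A friction hinge: the cap stays about where it is left, moves with about 2 N at its rim, and drops shut by itself only from the last 0.2 rad.
- cap_twist (a joint): How far the cap is screwed down, in rad, growing clockwise seen from above: 0 loose, 2.6 tight at its stop; begins between 0 and 0.5. The cap sinks 3 mm over the whole turn. The red end of the grip bar points to the analyser's -x (at the green mark) when at 2.6.
- cap_top (a point): Centre of the top of the cap's grip bar, on the cap's axis. The black cap is a hollow cup, 50 mm outer, 42 mm inner diameter, 36 mm high; on its closed end stands a grip bar 46 mm long, 12 mm wide, 24 mm high. x runs along the bar to its red end; z points out of the closed end (up when shut). When shut this point is 164 (loose) to 161 mm (tight) above the table.
- bowl: White cupping bowl, 96 mm across, 60 mm high; a bystander.
- glass: Amber cupping glass, 76 mm across, 65 mm high; a bystander.
- jar: Closed glass jar, 64 mm across, 85 mm high; a bystander.
- spoon: Steel cupping spoon, 170 mm long, lying flat; a bystander.

How it is judged:
On the way, in this order (a step that is already met when the one before it is completed fails the run):
1. the blue tube stands home in the well, let go, with the cap still open (distance between tube_blue and well_floor below 0.008 m and angle between tube_blue's own z axis and vertical below 0.15 rad and contact force between the fingers and tube_blue below 0.2 N and value of joint cap_flip above 0.5 rad), for 0.2 s.
2. the cap is flipped shut over the tube, not yet tight (distance between tube_blue and well_floor below 0.008 m and angle between tube_blue's own z axis and vertical below 0.15 rad and value of joint cap_flip below 0.08 rad and value of joint cap_twist below 2.3 rad), for 0.2 s.
3. the cap is screwed down to its stop while shut (value of joint cap_flip below 0.08 rad and value of joint cap_twist above 2.42 rad), for 0.2 s.
At the end, for the whole second after the job is handed in: Blue tube at rest on the well floor (underside within 8 mm of its centre, tilt under 0.15 rad), cap shut over it (flip below 0.08 rad) and screwed to its stop (twist above 2.42 of 2.6 rad); other tubes, bowl, glass, jar and spoon within 30 mm of their starts (all of step 3 and distance between tube_blue and well_floor below 0.008 m and angle between tube_blue's own z axis and vertical below 0.15 rad and linear speed of tube_blue below 0.02 m/s and distance of each of tube_green, tube_orange, bowl, glass, jar, spoon from where it was at the start of the episode below 0.03 m); the robot touches nothing.
It fails at once if another tube, the bowl, glass, jar or spoon is moved by more than 30 mm (distance of any of tube_green, tube_orange, bowl, glass, jar, spoon from where it was at the start of the episode above 0.03 m).
It also fails if it takes over 72 s, if anything falls off the work surface, if the arm or the gripper's body presses on something with over 40 N, if the wrist force passes 120 N, or if a joint passes its speed limit or range.

## Working session

There is one attempt and no reset: what is moved stays moved. The work goes in short steps, Python scripts to look and compute and a tool call to move; the robot and the scene stay as the last step left them, time stands still between calls to the robot, and variables do not carry over. Pictures are saved under pics/ and viewed, about 8 in all and at most 12, crops included, and the job is handed in when it is done.

Besides the shell and the picture viewer there is one more tool, called after "Call:" by a JSON object that holds its "api" and its "payload", one argument or row to a line. carry_out: Moves the arm, as the interface text tells. Its arguments: {"type":"object","properties":{"moves":{"type":"array"},"squeeze":{"type":"number"}},"required":["moves"]}

```bash
ls; mkdir -p pics
python3 - <<'E'
from workcell import env
import cv2,numpy as np
a=env.read_camera("scene");b=env.read_camera("side")
cv2.imwrite("pics/scene.png",a[:,:,::-1]);cv2.imwrite("pics/side.png",b[:,:,::-1])
for n in("scene","side","wrist"):print(n,env.calibration(n))
print(env.get_state())
E
```

```text
pics
scene {'camera_matrix': array([[501.00959655,   0.        , 287.0752495 ],
       [  0.        , 501.00959655, 197.15065636],
       [  0.        ,   0.        ,   1.        ]]), 'rvec': array([ 1.51605078,  1.8755882 , -0.9559169 ]), 'tvec': array([ 0.07095809, -0.2859481 ,  1.59130059])}
side {'camera_matrix': array([[513.8906286 ,   0.        , 282.10642773],
       [  0.        , 513.8906286 , 200.98384702],
       [  0.        ,   0.        ,   1.        ]]), 'rvec': array([ 2.04329945, -0.42674561,  0.26090216]), 'tvec': array([-0.52697421,  0.25448129,  0.90195662])}
wrist {'camera_matrix': array([[325.1922621 ,   0.        , 279.14698579],
       [  0.        , 325.1922621 , 214.02249364],
       [  0.        ,   0.        ,   1.        ]]), 'hand_eye': array([[ 9.99999901e-01, -2.73928647e-04,  3.51845791e-04,
        -6.97347481e-04],
       [ 1.62359406e-04,  9.58573673e-01,  2.84844672e-01,
        -7.19213602e-02],
       [-4.15297227e-04, -2.84844587e-01,  9.58573622e-01,
        -1.31334329e-01],
       [ 0.00000000e+00,  0.00000000e+00,  0.00000000e+00,
         1.00000000e+00]])}
{'clock': 0.1, 'joint_pos': array([ 1.00840002e+00,  3.13916265e-01,  4.50894369e-02,  1.30360389e+00,
       -1.10055798e-05,  1.43117423e+00]), 'qvel': array([-4.84482966e-04, -2.98559933e-03,  3.34329501e-03,  1.97919224e-03,
       -9.62503664e-04, -7.60880689e-05]), 'tau': array([ 3.05616108e-03, -4.81726420e+01,  2.99243528e+01,  1.26911121e-02,
       -1.05155300e-04, -1.94617400e-05]), 'tcp_pos': array([0.23570378, 0.52398652, 0.24150188]), 'orientation': array([ 3.48913169e-04,  8.39729432e-01,  5.43004433e-01, -7.38983781e-04]), 'wrist_force': array([-0.11853155, -1.16017898,  1.25798921]), 'ft_torque': array([-0.01370705,  0.00836923, -0.03980031]), 'finger_gap': 0.08547185308925953}
```

View pics/scene.png

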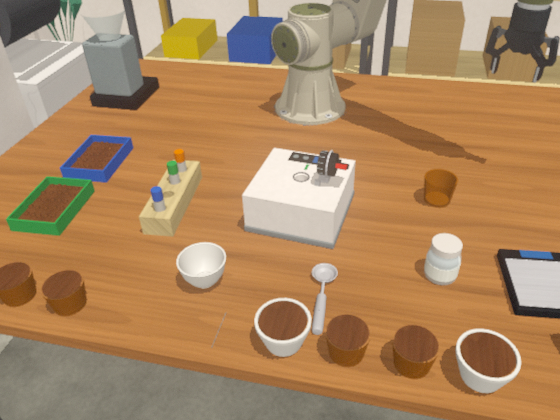

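View pics/side.png

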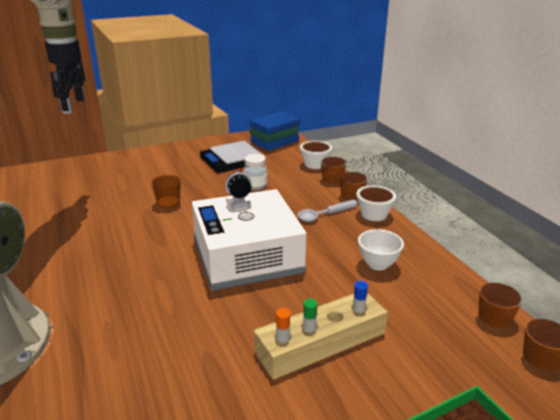

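Scene view: blue stopper at about (157,194), well at (301,177), open cap at (327,163). Side view: blue stopper (361,291), well (246,216), cap (238,187). The empty rack hole lies between green and blue.

```bash
cat > h.py <<'E'
from workcell import env
import cv2,numpy as np
from scipy.spatial.transform import Rotation as R
def ray(n,uv,pose=None):
    c=env.calibration(n);K=c["camera_matrix"]
    if n!="wrist":
        Rm=cv2.Rodrigues(c["rvec"])[0];d=Rm.T@np.linalg.solve(K,[*uv,1]);o=-Rm.T@c["tvec"]
    else:
        s=pose;p=np.array([(uv[0]-K[0,2])/K[0,0],(uv[1]-K[1,2])/K[1,1]]);r=np.hypot(*p)+1e-12
        d=np.array([*(p/r*np.sin(r)),np.cos(r)]);H=c["hand_eye"];T=tf(s)@H;o=T[:3,3];d=T[:3,:3]@d
    return o,d/np.linalg.norm(d)
def tf(s):
    T=np.eye(4);q=s["orientation"];T[:3,:3]=R.from_quat([*q[1:],q[0]]).as_matrix();T[:3,3]=s["tcp_pos"];return T
def onz(n,uv,z,s=None):
    o,d=ray(n,uv,s);return o+d*(z-o[2])/d[2]
def tri(*rs):
    A=sum(np.eye(3)-np.outer(d,d) for o,d in rs);b=sum((np.eye(3)-np.outer(d,d))@o for o,d in rs)
    return np.linalg.solve(A,b)
def project(P,s):
    c=env.calibration("wrist");K=c["camera_matrix"];p=np.linalg.inv(tf(s)@c["hand_eye"])@[*P,1];t=np.arctan2(np.hypot(p[0],p[1]),p[2]);h=np.hypot(p[0],p[1]);return K[0,0]*t*p[0]/h+K[0,2],K[1,1]*t*p[1]/h+K[1,2]
def rel(P,s): return np.round(np.linalg.inv(tf(s))[:3]@[*P,1],4)
def blobs(img,lo,hi,mina=15):
    m=cv2.inRange(cv2.cvtColor(img,cv2.COLOR_RGB2HSV),lo,hi);n,l,st,c=cv2.connectedComponentsWithStats(m)
    return [(c[i].round(1).tolist(),st[i].tolist()) for i in range(1,n) if st[i,4]>=mina]
def pose(s): return s["tcp_pos"].round(4),R.from_matrix(tf(s)[:3,:3]).as_matrix().round(3).tolist(),s["joint_pos"].round(3)
E
python3 - <<'E'
from h import *
I={n:cv2.imread(f"pics/{n}.png")[:,:,::-1].copy() for n in("scene","side")}
cs={"blue":((105,150,80),(125,255,255)),"green":((50,120,50),(80,255,255)),"or":((5,220,200),(15,255,255)),"red":((0,200,120),(4,255,255))}
for k,(lo,hi) in cs.items():
  for n in I: print(k,n,[b for b in blobs(I[n],lo,hi) if 150<b[0][1]<360])
print("well",tri(ray("scene",(301,177)),ray("side",(246,216))),onz("scene",(301,177),.1),onz("side",(246,216),.1))
for n in I:
  m=cv2.inRange(cv2.cvtColor(I[n],cv2.COLOR_RGB2HSV),(0,0,150),(180,50,255))
  m[:,:150]=0
  cs_,_=cv2.findContours(m,0,2)
  for c in cs_:
    if cv2.contourArea(c)>3000: print(n,cv2.contourArea(c),cv2.approxPolyDP(c,6,True)[:,0].tolist())
v=np.vstack([cv2.resize(I["scene"][130:250,230:370],None,fx=4,fy=4,interpolation=2)[:300]]); w=cv2.resize(I["side"][160:290,180:320],None,fx=4,fy=4,interpolation=2)[:300]
cv2.imwrite("pics/crop1.png",np.vstack([v,w])[:,:,::-1])
E
```

```text
blue scene [([77.4, 150.2], [72, 143, 13, 14, 19]), ([84.0, 172.7], [61, 154, 57, 27, 447]), ([155.5, 189.4], [151, 187, 10, 6, 40]), ([537.8, 254.4], [521, 251, 31, 8, 124])]
blue side [([211.2, 157.0], [205, 153, 13, 9, 69]), ([208.2, 213.7], [201, 207, 16, 14, 159]), ([360.2, 290.1], [355, 282, 12, 18, 192])]
green scene [([171.9, 167.0], [167, 161, 10, 13, 107]), ([50.6, 207.8], [6, 177, 88, 58, 1829])]
green side [([309.8, 308.2], [304, 299, 13, 20, 222])]
or scene []
or side [([282.7, 312.7], [276, 308, 14, 10, 108])]
red scene []
red side []
well [0.52578324 0.08016135 0.09880226] [0.52739174 0.08053545 0.1       ] [0.52512345 0.07816292 0.1       ]
scene 3058.0 [[472, 329], [456, 344], [470, 387], [490, 392], [515, 376], [520, 357], [502, 335]]
scene 7318.0 [[274, 148], [242, 195], [244, 225], [332, 244], [353, 192], [354, 161], [339, 159], [348, 168], [328, 177], [331, 150], [324, 176], [316, 164], [288, 159], [293, 151], [319, 155]]
scene 3227.5 [[258, 0], [259, 16], [281, 17], [275, 27], [293, 31], [299, 53], [305, 43], [318, 48], [298, 64], [328, 61], [332, 14], [331, 39], [353, 30], [351, 12], [331, 4], [337, 0]]
side 7615.0 [[276, 190], [249, 193], [249, 208], [232, 210], [232, 196], [192, 203], [212, 283], [304, 265], [305, 232]]
side 7332.0 [[373, 160], [367, 174], [378, 183], [357, 191], [367, 218], [383, 218], [395, 203], [489, 281], [519, 289], [523, 301], [546, 311], [549, 297], [559, 302], [559, 283], [501, 249], [429, 191], [426, 199], [412, 177], [406, 181], [414, 187], [397, 196], [380, 185], [382, 168]]
side 30381.5 [[390, 0], [378, 119], [559, 224], [559, 0]]
```

View pics/crop1.png

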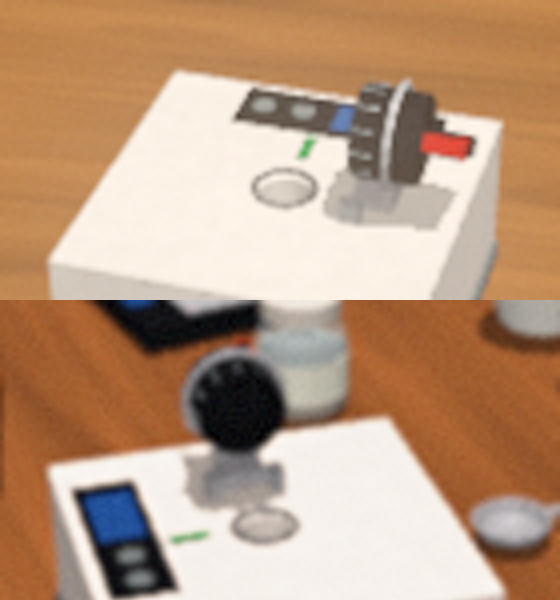

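Run:
```python
from h import *
I={n:cv2.imread(f"pics/{n}.png")[:,:,::-1].copy() for n in("scene","side")}
print([b for b in blobs(I["scene"],(105,110,50),(128,255,255)) if 140<b[0][0]<180])
c=onz("side",(360.2,290.1),.087);print("blue side",c)
for uv in((156.5,193),(157,194)):print(tri(ray("scene",uv),ray("side",(360.2,290.1))),onz("scene",uv,.087))
C=[onz("scene",p,.1)[:2] for p in((274.5,147.8),(355.5,160.5),(242,195.5))]
D=[onz("side",p,.1)[:2] for p in((192.5,201.7),(277,189),(306,235))]
for L in(C,D):
  print(np.round(L,3).tolist(),[np.degrees(np.arctan2(*(L[i]-L[j])[::-1])).round(1) for i,j in((1,0),(2,0),(2,1))])
# cap flip: rim/closed end centre in scene, assume axis
# wells / green mark
print("mark",onz("scene",(230+307/4,130+149/4),.1),onz("side",(180+190/4,160+237/4),.1))
print("well",onz("scene",(301,176.7),.1),onz("side",(246.2,216.2),.1))
s=env.get_state();print(rel(c,s))
```

```text
[([156.3, 193.4], [151, 187, 11, 14, 127])]
blue side [ 0.62854373 -0.22102108  0.087     ]
[ 0.62851541 -0.2208239   0.08694734] [ 0.62843881 -0.22071008  0.087     ]
[ 0.62970505 -0.21930292  0.08538088] [ 0.63164611 -0.21806907  0.087     ]
[[0.419, -0.007], [0.438, 0.191], [0.618, -0.028]] [np.float64(84.2), np.float64(-6.1), np.float64(-50.6)]
[[0.436, 0.185], [0.636, 0.167], [0.61, -0.04]] [np.float64(-5.2), np.float64(-52.3), np.float64(-97.0)]
mark [0.48691776 0.08562465 0.1       ] [0.48435534 0.08090112 0.1       ]
well [0.52625237 0.08030392 0.1       ] [0.52522542 0.07720506 0.1       ]
[-0.518   0.664   0.1552]
```

Call:
{"api": "carry_out", "payload": {
  "moves": [1, 0, 0, 0, 0, 0, 10.3, 1, 0, 0, 0, 0, 0, 10.3, 1, 0, 0, 0, 0, 0, 10.3, 1, 0, 0, 0, 0, 0, 10.3, 1, 0, 0, 0, 0, 0, 10.3],
  "squeeze": 50
}}

```text
clock: 0.72
tcp_pos: [0.2348, 0.5226, 0.2386]
orientation: [0.003, 0.994, 0.11, -0.002]
wrist_force: [0.8, -0.3, -0.3]
finger_gap: 0.0854
```

Call:
{"api": "carry_out", "payload": {
  "moves": [1, 0, 0, 0, 0, 0, 10.3, 1, 0, 0, 0, 0, 0, 10.3, 1, 0.033, 0.05, 0, 0, 0, 0, 1, 0.033, 0.05, 0, 0, 0, 0, 1, 0.033, 0.05, 0, 0, 0, 0]
}}

```text
clock: 1.35
tcp_pos: [0.3097, 0.3578, 0.236]
orientation: [0.005, 0.997, -0.073, -0.003]
wrist_force: [0.2, -0.5, -0.5]
finger_gap: 0.0855
```

Call:
{"api": "carry_out", "payload": {
  "moves": [1, 0.036, 0.048, 0, 0, 0, 0, 1, 0.036, 0.048, 0, 0, 0, 0, 1, 0.036, 0.048, 0, 0, 0, 0, 1, 0.036, 0.048, 0, 0, 0, 0, 1, 0.036, 0.048, 0, 0, 0, 0]
}}

```text
clock: 1.98
tcp_pos: [0.455, 0.0853, 0.2369]
orientation: [0.005, 0.997, -0.072, -0.003]
wrist_force: [1.5, -0.1, 0.2]
finger_gap: 0.0853
```

Call:
{"api": "carry_out", "payload": {
  "moves": [1, 0.036, 0.048, 0, 0, 0, 0, 1, 0.036, 0.048, 0, 0, 0, 0, 1, 0.036, 0.048, 0, 0, 0, 0, 1, 0.036, 0.048, 0, 0, 0, 0, 1, 0, 0, 0.03, 0, 0, 0]
}}

```text
clock: 2.6
tcp_pos: [0.5748, -0.1383, 0.2077]
orientation: [0.006, 0.997, -0.075, -0.001]
wrist_force: [0.0, 0.7, -0.3]
finger_gap: 0.0854
```

Run:
```python
from h import *
s=env.get_state();a=env.read_camera("wrist");cv2.imwrite("pics/w1.png",a[:,:,::-1])
print(pose(s),rel((.629,-.2205,.092),s))
print(project((.629,-.2205,.1),s))
for b in blobs(a,(105,130,50),(128,255,255),100):print(b,onz("wrist",b[0],.1,s))
```

```text
(array([ 0.5748, -0.1383,  0.2077]), [[0.989, -0.149, -0.003], [-0.149, -0.989, -0.011], [-0.001, 0.012, -1.0]], array([-0.366,  0.356,  0.021,  1.235, -0.012,  1.354])) [0.066  0.0718 0.1164]
(np.float64(354.9431045294689), np.float64(294.17251432402827))
([352.4, 288.0], [339, 271, 28, 34, 689]) [ 0.62706381 -0.21378474  0.1       ]
```

View pics/w1.png

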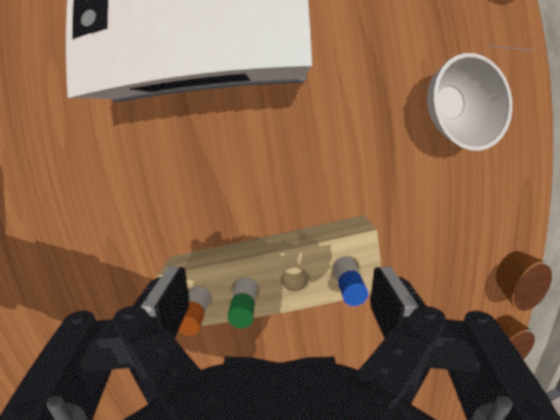

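Wrist view: blue stopper top at about (354,293), within 2 px of the predicted (355,294), so the triangulated position holds. Fingers clear the green tube.

Call:
{"api": "carry_out", "payload": {
  "moves": [1, 0.033, 0.036, 0, 0.6, 0, 0, 1, 0.033, 0.036, 0, 0, 0, 0, 1, 0, 0, 0.03, 0, 0, 0, 1, 0, 0, 0.03, 0, 0, 0, 1, 0, 0, 0, 0, 0, 0]
}}

```text
clock: 3.28
tcp_pos: [0.6225, -0.2152, 0.1368]
orientation: [-0.004, 0.997, -0.073, -0.01]
wrist_force: [0.0, 0.0, -0.3]
finger_gap: 0.0856
```

Run:
```python
from h import *
s=env.get_state();a=env.read_camera("wrist");cv2.imwrite("pics/w2.png",a[:,:,::-1])
print(pose(s),rel((.629,-.2205,.092),s))
print(project((.629,-.2205,.1),s))
for b in blobs(a,(105,130,50),(128,255,255),100):print(b,onz("wrist",b[0],.1,s))
```

```text
(array([ 0.6225, -0.2152,  0.1368]), [[0.989, -0.146, -0.02], [-0.146, -0.989, 0.009], [-0.021, -0.006, -1.0]], array([-4.540e-01,  5.380e-01,  1.280e-01,  1.183e+00, -1.000e-03,
        1.263e+00])) [0.0081 0.0046 0.0446]
(np.float64(292.67323860778004), np.float64(258.6371918136543))
([293.2, 252.6], [274, 228, 39, 49, 1539]) [ 0.62978078 -0.21685407  0.1       ]
([118.1, 406.4], [93, 396, 55, 24, 916]) [ 0.45855468 -0.34856102  0.1       ]
```

View pics/w2.png

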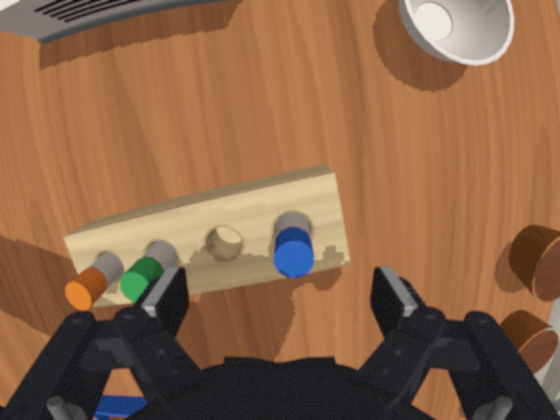

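Stopper top disc at about (293,260), again matching the prediction. Descend and grip.

Call:
{"api": "carry_out", "payload": {
  "moves": [1, 0.0075, 0.0045, 0, -0.3, 1.2, 0, 1, 0, 0, 0.022, 0, 0, 0, 1, 0, 0, 0.021, 0, 0, 0, 0, 0, 0, 0, 0, 0, 0, -1, 0, 0, 0, 0, 0, 0],
  "squeeze": 50
}}

```text
clock: 3.95
tcp_pos: [0.6362, -0.2226, 0.1046]
orientation: [0.003, 0.997, -0.072, 0.009]
wrist_force: [-0.1, -0.3, -0.1]
finger_gap: 0.0514
```

Call:
{"api": "carry_out", "payload": {
  "moves": [-1, 0, 0, 0, 0, 0, 0, -1, 0, 0, 0, 0, 0, 0, -1, 0, 0, 0, 0, 0, 0, -1, 0, 0, 0, 0, 0, 0, -1, 0, 0, 0, 0, 0, 0]
}}

```text
clock: 4.58
tcp_pos: [0.6368, -0.223, 0.1071]
orientation: [0.004, 0.997, -0.072, 0.01]
wrist_force: [-1.2, 0.6, 0.3]
finger_gap: 0.0199
```

Run:
```python
from h import *
s=env.get_state();print(pose(s),s["finger_gap"],s["wrist_force"])
```

```text
(array([ 0.6368, -0.223 ,  0.1071]), [[0.989, -0.144, 0.02], [-0.143, -0.99, -0.01], [0.021, 0.007, -1.0]], array([-0.456,  0.55 ,  0.073,  1.072,  0.   ,  1.259])) 0.019947460643346165 [-1.22447887  0.64633301  0.26152808]
```

Call:
{"api": "carry_out", "payload": {
  "moves": [0.3, 0, 0, 0, 0, 0, 0, 0.3, 0, 0, 0, 0, 0, 0, 0.3, 0, 0, 0, 0, 0, 0, 0.3, -0.004, -0.001, 0, 0.2, -0.6, 0, 0.3, 0, 0, 0, 0, 0, 0]
}}

```text
clock: 5.2
tcp_pos: [0.6334, -0.2216, 0.1075]
orientation: [0.002, 0.997, -0.072, 0.006]
wrist_force: [-0.8, 0.5, 0.2]
finger_gap: 0.0559
```

Run:
```python
from h import *
s=env.get_state();a=env.read_camera("wrist");cv2.imwrite("pics/w3.png",a[:,:,::-1])
print(pose(s),s["finger_gap"],rel((.629,-.2205,.092),s))
print(project((.629,-.2205,.1),s))
for b in blobs(a,(105,130,50),(128,255,255),100):print(b,onz("wrist",b[0],.1,s))
```

```text
(array([ 0.6334, -0.2216,  0.1075]), [[0.99, -0.143, 0.011], [-0.143, -0.99, -0.005], [0.012, 0.003, -1.0]], array([-4.560e-01,  5.510e-01,  7.600e-02,  1.084e+00,  1.000e-03,
        1.258e+00])) 0.05594652451060707 [-0.0047 -0.0005  0.0154]
(np.float64(269.0163573048897), np.float64(274.35910206060197))
([281.2, 265.5], [259, 236, 48, 59, 2232]) [ 0.635411   -0.21669065  0.1       ]
([122.7, 414.4], [114, 410, 22, 10, 148]) [ 0.5031146  -0.32588176  0.1       ]
```

View pics/w3.png

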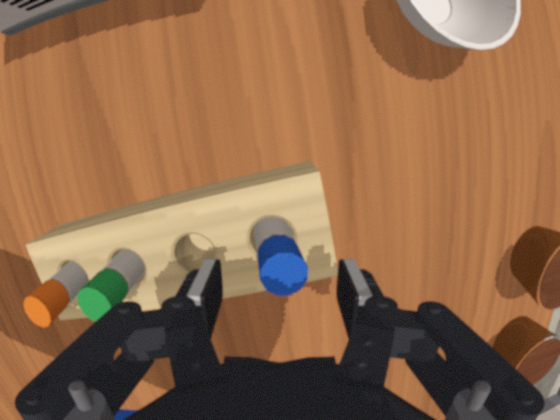

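The tube was only brushed at the top and leans by about 4 mm inside its hole. It's at (282,273), centred between the fingers. Go lower and grip again.

Call:
{"api": "carry_out", "payload": {
  "moves": [0.3, 0, 0, 0.012, 0, -0.4, 0, 0.3, 0, 0, 0.006, 0, 0, 0, 0.3, 0, 0, 0.002, 0, 0, 0, 0.3, 0, 0, 0, 0, 0, 0, 0.3, 0, 0, 0, 0, 0, 0]
}}

```text
clock: 5.88
tcp_pos: [0.6334, -0.2215, 0.0852]
orientation: [0.002, 0.997, -0.072, 0.002]
wrist_force: [-0.3, 0.0, -0.2]
finger_gap: 0.0556
```

Call:
{"api": "carry_out", "payload": {
  "moves": [0.3, 0, 0, -0.004, 0, 0, 0, 0.3, 0, 0, 0, 0, 0, 0, -1, 0, 0, 0, 0, 0, 0, -1, 0, 0, 0, 0, 0, 0, -1, 0, 0, 0, 0, 0, 0]
}}

```text
clock: 6.5
tcp_pos: [0.6338, -0.2218, 0.0907]
orientation: [0.002, 0.997, -0.072, 0.002]
wrist_force: [0.7, 0.0, 0.2]
finger_gap: 0.0222
```

Call:
{"api": "carry_out", "payload": {
  "moves": [-1, 0, 0, 0, 0, 0, 0, -1, 0, 0, 0, 0, 0, 0, -1, 0, 0, 0, 0, 0, 0, -1, 0, 0, 0, 0, 0, 0, -1, 0, 0, 0, 0, 0, 0]
}}

```text
clock: 7.12
tcp_pos: [0.6338, -0.2218, 0.0908]
orientation: [0.002, 0.997, -0.072, 0.002]
wrist_force: [0.8, 0.3, 1.7]
finger_gap: 0.0223
```

Call:
{"api": "carry_out", "payload": {
  "moves": [-1, 0, 0, -0.025, 0, 0, 0, -1, 0, 0, -0.035, 0, 0, 0, -1, 0, 0, -0.04, 0, 0, 0, -1, 0, 0, -0.03, 0, 0, 0, -1, 0, 0, 0, 0, 0, 0]
}}

```text
clock: 7.75
tcp_pos: [0.6328, -0.221, 0.2221]
orientation: [0.001, 0.997, -0.072, 0.001]
wrist_force: [0.5, -0.8, -0.5]
finger_gap: 0.0225
```

Run:
```python
from h import *
s=env.get_state();a=env.read_camera("wrist");cv2.imwrite("pics/w4.png",a[:,:,::-1])
b=env.read_camera("side");cv2.imwrite("pics/s4.png",b[:,:,::-1])
print(pose(s),s["finger_gap"],s["wrist_force"],rel((.527,.079,.2),s))
```

```text
(array([ 0.6328, -0.221 ,  0.2221]), [[0.99, -0.143, 0.002], [-0.143, -0.99, -0.003], [0.002, 0.002, -1.0]], array([-0.455,  0.509,  0.291,  1.35 , -0.002,  1.26 ])) 0.022472055532761874 [ 0.53583119 -0.81213814 -0.49310057] [-0.1478 -0.2817  0.0211]
```

View pics/s4.png

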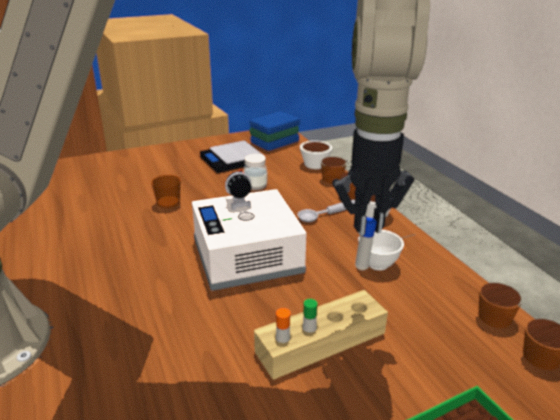

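Side view: blue tube held clear of the rack (371,205 to 363,268), nearly upright. Green and orange tubes undisturbed.

Call:
{"api": "carry_out", "payload": {
  "moves": [-1, -0.018, -0.035, 0, 0, 0, 0, -1, -0.026, -0.048, 0, 0, 0, 0, -1, -0.026, -0.048, 0, 0, 0, 0, -1, -0.026, -0.048, 0, 0, 0, 0, -1, -0.026, -0.048, 0, 0, 0, 0]
}}

```text
clock: 8.48
tcp_pos: [0.5376, 0.0254, 0.2071]
orientation: [-0.001, 0.997, -0.076, -0.009]
wrist_force: [-0.0, -0.5, -0.3]
finger_gap: 0.0223
```

Call:
{"api": "carry_out", "payload": {
  "moves": [-1, -0.016, -0.032, 0, 0, 0, 0, -1, 0, 0, 0, 0, 0, 0, -1, 0, 0, 0, 0, 0, 0, -1, 0, 0, 0, 0, 0, 0, -1, 0, 0, 0, 0, 0, 0]
}}

```text
clock: 9.1
tcp_pos: [0.5216, 0.062, 0.2012]
orientation: [-0.001, 0.997, -0.074, -0.015]
wrist_force: [-0.1, 0.0, 0.2]
finger_gap: 0.0223
```

Run:
```python
from h import *
s=env.get_state();b=env.read_camera("side");a=env.read_camera("scene")
print(pose(s),s["finger_gap"],rel((.527,.079,.2),s))
v=cv2.resize(a[100:210,260:360],None,fx=5,fy=5,interpolation=2);w=cv2.resize(b[140:250,195:295],None,fx=5,fy=5,interpolation=2)
w=v=None or None if False else (v,w)
cv2.imwrite("pics/c5.png",cv2.resize(np.hstack(w),None,fx=.8,fy=.8)[:,:,::-1])
```

```text
(array([0.5216, 0.062 , 0.2012]), [[0.989, -0.148, -0.029], [-0.148, -0.989, 0.004], [-0.03, 0.0, -1.0]], array([-0.036,  0.257, -0.133,  1.211,  0.003,  1.683])) 0.022257401822593396 [ 0.0029 -0.0176  0.0011]
```

View pics/c5.png

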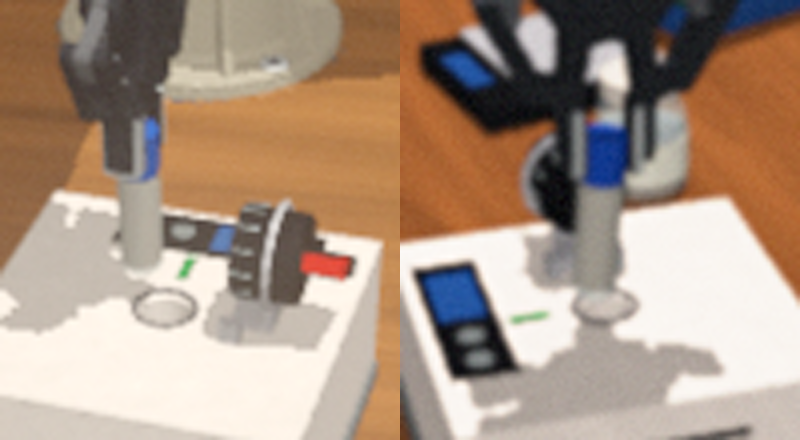

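Run:
```python
from h import *
s=env.get_state()
B=tri(ray("scene",(295.3,165.8)),ray("side",(244.3,212.3)));W=tri(ray("scene",(301,177)),ray("side",(246.3,216.3)))
print(B,W,rel(B,s),rel(W,s))
T=tri(ray("scene",(297,133.5)),ray("side",(246.5,171)));print("stopper edge",T,rel(T,s))
```

```text
[0.51607897 0.0647733  0.11932388] [0.52600702 0.07989371 0.09850699] [-0.0034 -0.0019  0.0821] [ 0.0048 -0.0183  0.1027]
stopper edge [0.52731525 0.0727022  0.20900485] [ 0.0039 -0.0114 -0.0078]
```

Call:
{"api": "carry_out", "payload": {
  "moves": [-1, 0.002, -0.01, 0, 0, 1.2, 0, -1, 0.001, -0.004, 0, 0, 0, 0, -1, 0, 0, 0, 0, 0, 0, -1, 0, 0, 0, 0, 0, 0, -1, 0, 0, 0, 0, 0, 0]
}}

```text
clock: 9.82
tcp_pos: [0.5274, 0.0761, 0.2016]
orientation: [-0.0, 0.997, -0.075, -0.003]
wrist_force: [0.4, 0.3, -0.6]
finger_gap: 0.0222
```

Run:
```python
from h import *
s=env.get_state();print(pose(s),rel((.528,.078,.2),s))
```

```text
(array([0.5274, 0.0761, 0.2016]), [[0.989, -0.149, -0.006], [-0.149, -0.989, 0.001], [-0.006, -0.0, -1.0]], array([-8.000e-03,  2.520e-01, -1.370e-01,  1.187e+00,  1.000e-03,
        1.712e+00])) [ 0.0003 -0.002   0.0015]
```

Call:
{"api": "carry_out", "payload": {
  "moves": [-1, 0, -0.002, 0.006, 0, 0.2, 0, -1, 0, 0, 0.006, 0, 0, 0, -1, 0, 0, 0.004, 0, 0, 0, -1, 0, 0, 0.003, 0, 0, 0, -1, 0, 0, 0, 0, 0, 0]
}}

```text
clock: 10.45
tcp_pos: [0.5273, 0.078, 0.1806]
orientation: [-0.0, 0.997, -0.075, -0.002]
wrist_force: [0.2, -0.1, -0.5]
finger_gap: 0.0223
```

Run:
```python
from h import *
s=env.get_state();b=env.read_camera("side");a=env.read_camera("scene")
print(pose(s),s["finger_gap"],s["wrist_force"])
v=cv2.resize(a[100:210,260:360],None,fx=4,fy=4,interpolation=2);w=cv2.resize(b[140:250,195:295],None,fx=4,fy=4,interpolation=2)
cv2.imwrite("pics/c6.png",np.hstack([v,w])[:,:,::-1])
```

```text
(array([0.5273, 0.078 , 0.1806]), [[0.989, -0.149, -0.003], [-0.149, -0.989, 0.0], [-0.003, 0.0, -1.0]], array([-0.004,  0.262, -0.177,  1.135,  0.   ,  1.716])) 0.02230368426545672 [ 0.19965809 -0.13695635 -0.54522563]
```

View pics/c6.png

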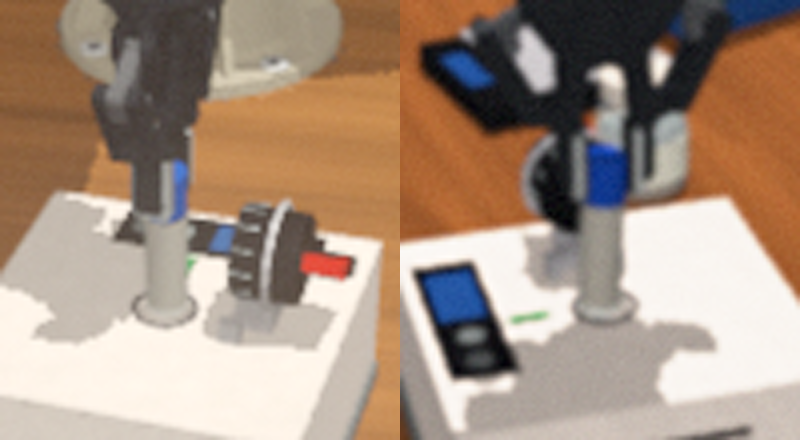

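Both views show the tube's foot centred in the well mouth (scene crop (164,305), side crop (604,308)), with no contact force. Lower it.

Call:
{"api": "carry_out", "payload": {
  "moves": [-1, 0, 0, 0.007, 0, 0, 0, -1, 0, 0, 0.007, 0, 0, 0, -1, 0, 0, 0.007, 0, 0, 0, -1, 0, 0, 0.004, 0, 0, 0, -1, 0, 0, 0, 0, 0, 0]
}}

```text
clock: 11.18
tcp_pos: [0.5276, 0.078, 0.1542]
orientation: [-0.0, 0.997, -0.075, -0.001]
wrist_force: [-0.7, 0.1, -0.1]
finger_gap: 0.0221
```

Call:
{"api": "carry_out", "payload": {
  "moves": [-1, 0, 0, 0.006, 0, 0, 0, -1, 0, 0, 0.006, 0, 0, 0, -1, 0, 0, 0.006, 0, 0, 0, -1, 0, 0, 0, 0, 0, 0, -1, 0, 0, 0, 0, 0, 0]
}}

```text
clock: 11.8
tcp_pos: [0.5277, 0.078, 0.135]
orientation: [-0.0, 0.997, -0.075, -0.001]
wrist_force: [-0.7, -0.3, 0.9]
finger_gap: 0.0222
```

Call:
{"api": "carry_out", "payload": {
  "moves": [-1, 0, 0, 0.006, 0, 0, 0, -1, 0, 0, 0.006, 0, 0, 0, -1, 0, 0, 0.003, 0, 0, 0, -1, 0, 0, 0, 0, 0, 0, -1, 0, 0, 0, 0, 0, 0]
}}

```text
clock: 12.42
tcp_pos: [0.5277, 0.078, 0.1191]
orientation: [-0.0, 0.997, -0.075, -0.001]
wrist_force: [-0.5, 0.4, -0.6]
finger_gap: 0.0225
```

Call:
{"api": "carry_out", "payload": {
  "moves": [-1, 0, 0, 0.001, 0, 0, 0, -0.2, 0, 0, 0, 0, 0, 0, 0.1, 0, 0, 0, 0, 0, 0, 0.1, 0, 0, 0, 0, 0, 0, 0.1, 0, 0, 0, 0, 0, 0]
}}

```text
clock: 13.05
tcp_pos: [0.528, 0.078, 0.1186]
orientation: [-0.0, 0.997, -0.075, -0.001]
wrist_force: [0.4, 0.3, -0.1]
finger_gap: 0.0472
```

Call:
{"api": "carry_out", "payload": {
  "moves": [0.1, 0, 0, -0.01, 0, 0, 0, 0.1, 0, 0, -0.02, 0, 0, 0, 0.1, 0, 0, -0.03, 0, 0, 0, 0.1, 0, 0, -0.035, 0, 0, 0, 0.1, 0, 0, 0, 0, 0, 0]
}}

```text
clock: 13.68
tcp_pos: [0.5283, 0.078, 0.2189]
orientation: [-0.0, 0.997, -0.075, -0.0]
wrist_force: [0.1, 0.3, -0.2]
finger_gap: 0.0474
```

Run:
```python
from h import *
s=env.get_state();b=env.read_camera("side");a=env.read_camera("scene")
print(pose(s),s["finger_gap"],s["wrist_force"])
v=cv2.resize(a[100:210,260:360],None,fx=4,fy=4,interpolation=2);w=cv2.resize(b[140:250,195:295],None,fx=4,fy=4,interpolation=2)
cv2.imwrite("pics/c7.png",np.hstack([v,w])[:,:,::-1])
h=(.527+42e-3*np.sin(np.radians(6)),.079+.042*np.cos(np.radians(6)));print(h)
```

```text
(array([0.5283, 0.078 , 0.2189]), [[0.989, -0.149, -0.0], [-0.149, -0.989, 0.0], [-0.0, -0.0, -1.0]], array([-0.004,  0.242, -0.108,  1.221,  0.   ,  1.716])) 0.047362748998212224 [ 0.12617086  0.26503788 -0.21326312]
(np.float64(0.5313901954572414), np.float64(0.12076991960546749))
```

View pics/c7.png

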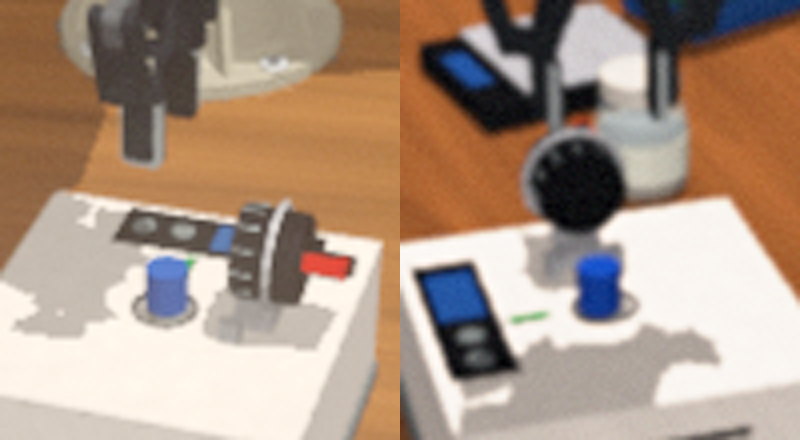

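Tube home: only its blue stopper shows above the well, upright (scene crop (167,288)), and the cap is still open. Go behind the cap, close the fingers and push it shut.

Call:
{"api": "carry_out", "payload": {
  "moves": [-1, 0, 0, -0.025, 0, 0, 0, -1, -0.002, -0.04, 0, 0, 0, 0, -1, -0.003, -0.05, 0, 0, 0, 0, -1, -0.003, -0.05, 0, 0, 0, 0, -1, 0, 0, 0, 0, 0, 0],
  "squeeze": 60
}}

```text
clock: 14.4
tcp_pos: [0.5374, 0.22, 0.2352]
orientation: [0.001, 0.997, -0.076, -0.008]
wrist_force: [0.5, -0.2, -0.5]
finger_gap: 0.0001
```

Run:
```python
from h import *
s=env.get_state();print(pose(s),s["finger_gap"],rel((.543,.228,.168),s))
```

```text
(array([0.5374, 0.22  , 0.2352]), [[0.988, -0.152, -0.015], [-0.152, -0.988, -0.001], [-0.015, 0.003, -1.0]], array([0.249, 0.339, 0.064, 1.312, 0.003, 1.973])) 0.00011847875118153017 [ 0.0053 -0.009   0.0671]
```

Call:
{"api": "carry_out", "payload": {
  "moves": [-1, 0.004, -0.012, 0, 0, 0.6, 0, -1, 0, 0, 0.02, 0, 0, 0, -1, 0, 0, 0.02, 0, 0, 0, -1, 0, 0, 0.014, 0, 0, 0, -1, 0, 0, 0, 0, 0, 0]
}}

```text
clock: 15.02
tcp_pos: [0.5428, 0.2294, 0.1769]
orientation: [0.002, 0.997, -0.078, -0.004]
wrist_force: [-0.6, 0.4, -0.2]
finger_gap: 0.0002
```

Call:
{"api": "carry_out", "payload": {
  "moves": [-1, 0, 0.01, 0.012, 0, 0, 0, -1, 0, 0.014, 0, 0, 0, 0, -1, 0, 0.014, 0, 0, 0, 0, -1, 0, 0.014, 0, 0, 0, 0, -1, 0, 0.01, 0, 0, 0, 0]
}}

```text
clock: 15.65
tcp_pos: [0.5387, 0.1739, 0.174]
orientation: [-0.011, 0.997, -0.076, 0.005]
wrist_force: [-5.6, 19.0, 20.2]
finger_gap: -0.0002
```

Run:
```python
from h import *
s=env.get_state();b=env.read_camera("side");a=env.read_camera("scene");print(pose(s),s["wrist_force"],s["ft_torque"])
v=cv2.resize(a[90:200,270:370],None,fx=4,fy=4,interpolation=2);w=cv2.resize(b[130:240,190:290],None,fx=4,fy=4,interpolation=2)
cv2.imwrite("pics/c8.png",np.hstack([v,w])[:,:,::-1])
```

```text
(array([0.5387, 0.1739, 0.174 ]), [[0.988, -0.151, 0.011], [-0.151, -0.988, 0.021], [0.007, -0.022, -1.0]], array([ 0.161,  0.312, -0.126,  1.119,  0.019,  1.883])) [-5.57282712 19.03572645 20.16786608] [3.78834198 0.95026883 0.09085008]
```

View pics/c8.png

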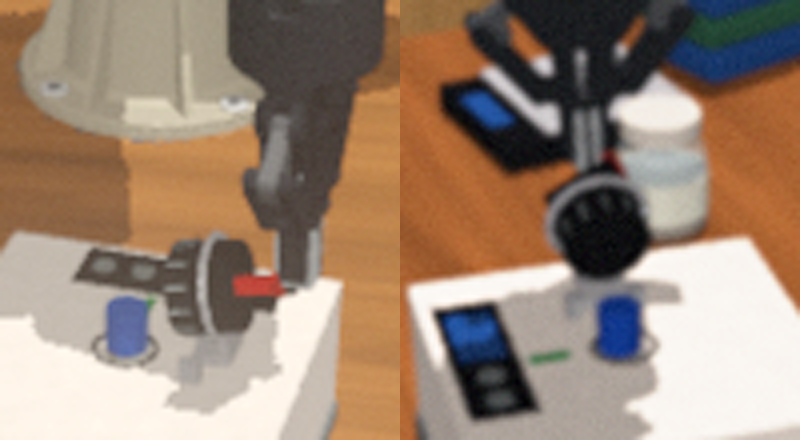

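Finger stands against the bar's top (scene crop (290,285)), but friction on the rising bar resists. I'll follow the arc instead of pushing flat.

Call:
{"api": "carry_out", "payload": {
  "moves": [-1, 0, 0.007, -0.009, 0, 0, 0, -1, 0, 0.009, -0.008, 0, 0, 0, -1, 0, 0.0105, -0.006, 0, 0, 0, -1, 0, 0.0115, -0.004, 0, 0, 0, -1, 0, 0.012, -0.002, 0, 0, 0]
}}

```text
clock: 16.38
tcp_pos: [0.5302, 0.1198, 0.2065]
orientation: [-0.012, 0.997, -0.076, 0.007]
wrist_force: [-0.9, -0.1, -1.1]
finger_gap: -0.0002
```

```bash
cat >> h.py <<'E'
def red():
    s=env.get_state();out={}
    for n in("scene","side","wrist"):
        a=env.read_camera(n);bs=blobs(a,(0,170,90),(4,255,255),12)+blobs(a,(174,170,90),(180,255,255),12)
        print(n,[(b[0],b[1][4]) for b in bs]);cv2.imwrite(f"pics/last_{n}.png",a[:,:,::-1])
    return s
E
python3 -c "
from h import *
s=red();print(pose(s))"
```

```text
scene [([332.7, 159.2], 54)]
side []
wrist [([300.1, 189.1], 687)]
(array([0.5302, 0.1198, 0.2065]), [[0.988, -0.151, 0.015], [-0.152, -0.988, 0.022], [0.012, -0.024, -1.0]], array([ 0.063,  0.25 , -0.128,  1.176,  0.021,  1.786]))
```

Run:
```python
from h import *
s=env.get_state();P=tri(ray("scene",(332.7,159.2)),ray("wrist",(300.1,189.1),s))
y=np.radians(-6);ex=np.array([np.cos(y),np.sin(y)]);ey=np.array([-ex[1],ex[0]]);d=P[:2]-[.527,.079]
print(P,"x_a,y_a",ex@d,ey@d);t=s["tcp_pos"][:2]-[.527,.079];print("tcp_a",ex@t,ey@t)
```

```text
[0.54759927 0.15283256 0.16773879] x_a,y_a 0.012768819237492443 0.07558130825468014
tcp_a -0.0010803813222974145 0.04127292847243655
```

```bash
python3 -c "
import cv2,numpy as np
v=cv2.resize(cv2.imread('pics/last_scene.png')[90:200,270:370],None,fx=4,fy=4,interpolation=2)
w=cv2.resize(cv2.imread('pics/last_wrist.png'),None,fx=.7,fy=.7)
o=np.zeros((440,800,3),np.uint8);o[:,:400]=v;o[:294,400:792]=w;cv2.imwrite('pics/c9.png',o)"
```

```text
(no output)
```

View pics/c9.png

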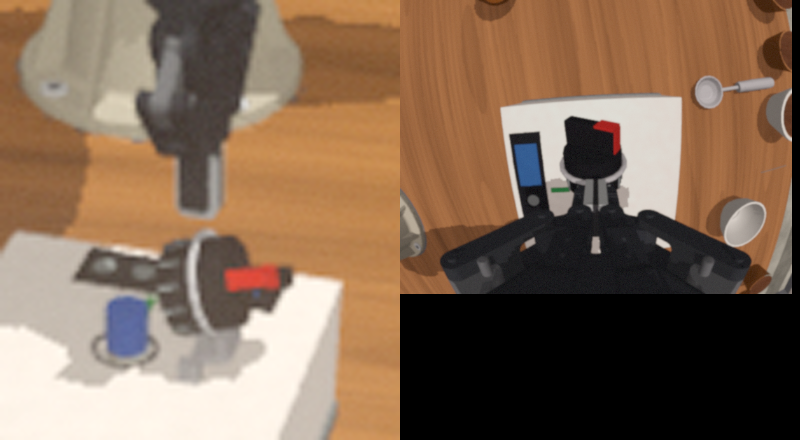

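Scene crop: the finger has slid over the cap, and the red end is now uppermost at (252,278); triangulation gives flip at about 1.34 rad, twist about 0.15. Go back behind it and push at the raised red end, where leverage is better.

Call:
{"api": "carry_out", "payload": {
  "moves": [-1, 0.004, -0.033, 0, -0.9, -0.4, 0, -1, 0.004, -0.034, 0, 0, 0, 0, -1, 0, 0, 0, 0, 0, 0, -1, 0, 0, 0.014, 0, 0, 0, -1, 0, 0, 0, 0, 0, 0]
}}

```text
clock: 17.15
tcp_pos: [0.548, 0.1859, 0.1902]
orientation: [-0.003, 0.997, -0.077, 0.001]
wrist_force: [-0.4, -0.2, 0.2]
finger_gap: -0.0004
```

```bash
cat >> h.py <<'E'
def af(p):
    y=np.radians(-6);ex=np.array([np.cos(y),np.sin(y)]);ey=np.array([-ex[1],ex[0]]);d=p[:2]-np.array([.527,.079]);return np.round([ex@d,ey@d,p[2]],4)
E
python3 -c "
from h import *
s=env.get_state();print(pose(s),af(s['tcp_pos']))"
```

```text
(array([0.548 , 0.1859, 0.1902]), [[0.988, -0.154, 0.002], [-0.154, -0.988, 0.007], [0.001, -0.007, -1.0]], array([ 0.185,  0.337, -0.049,  1.182,  0.006,  1.911])) [0.0097 0.1085 0.1902]
```

Call:
{"api": "carry_out", "payload": {
  "moves": [-1, 0, 0, 0.008, 0, 0, 0, -1, 0, 0, 0.006, 0, 0, 0, -1, 0, 0.006, 0, 0, 0, 0, -1, 0, 0.007, -0.002, 0, 0, 0, -1, 0, 0.008, -0.002, 0, 0, 0]
}}

```text
clock: 17.77
tcp_pos: [0.5449, 0.1636, 0.1799]
orientation: [-0.004, 0.997, -0.078, 0.001]
wrist_force: [0.7, 5.1, 5.8]
finger_gap: -0.0002
```

Call:
{"api": "carry_out", "payload": {
  "moves": [-1, 0, 0.01, -0.003, 0, 0, 0, -1, 0, 0.01, -0.002, 0, 0, 0, -1, 0, 0.01, -0.001, 0, 0, 0, -1, 0, 0.01, 0, 0, 0, 0, -1, 0, 0.01, 0, 0, 0, 0]
}}

```text
clock: 18.4
tcp_pos: [0.538, 0.1109, 0.1884]
orientation: [-0.005, 0.997, -0.078, 0.004]
wrist_force: [-0.4, 0.3, 0.1]
finger_gap: 0.0
```

```bash
cat >> h.py <<'E'
def flip(su,wu,s):
    P=tri(ray("scene",su),ray("wrist",wu,s));a=af(P);r=a[1:]-[.042,.105];n=np.hypot(*r);z=.047;y=-np.sqrt(max(n*n-z*z,0))
    print("red",a,"flip",np.arctan2(z,y)-np.arctan2(r[1],r[0]),"radial y",y+.042)
E
python3 -c "
from h import *
s=red();print(pose(s),af(s['tcp_pos']))"
```

```text
scene []
side []
wrist []
(array([0.538 , 0.1109, 0.1884]), [[0.988, -0.155, 0.008], [-0.155, -0.988, 0.009], [0.007, -0.011, -1.0]], array([ 0.052,  0.277, -0.137,  1.148,  0.009,  1.779])) [0.0076 0.0328 0.1884]
```

Call:
{"api": "carry_out", "payload": {
  "moves": [-1, 0, 0.008, 0.002, 0, 0, 0, -1, 0, 0.008, 0.002, 0, 0, 0, -1, 0, 0.007, 0.003, 0, 0, 0, -1, 0, 0, 0, 0, 0, 0, -1, 0, 0, 0, 0, 0, 0]
}}

```text
clock: 19.18
tcp_pos: [0.5334, 0.0869, 0.1794]
orientation: [-0.005, 0.997, -0.078, 0.002]
wrist_force: [0.1, 1.1, -0.5]
finger_gap: -0.0
```

```bash
python3 -c "
from h import *
s=red();print(pose(s),af(s['tcp_pos']))
for n in('scene','wrist'):
  a=env.read_camera(n);print('blue',[b for b in blobs(a,(105,130,50),(128,255,255),25) if n=='wrist' or 250<b[0][0]<350])"
```

```text
scene []
side [([252.1, 191.2], 23)]
wrist []
(array([0.5334, 0.0869, 0.1794]), [[0.988, -0.156, 0.005], [-0.156, -0.988, 0.009], [0.004, -0.01, -1.0]], array([ 0.008,  0.268, -0.171,  1.126,  0.009,  1.735])) [0.0055 0.0086 0.1794]
blue [([251.1, 40.8], [227, 16, 47, 48, 1720])]
blue [([158.7, 203.4], [137, 167, 45, 73, 2559])]
```

```bash
python3 -c "
from h import *
for z in(.145,.155,.165,.175): print(z,af(onz('side',(252.1,191.2),z)))"
```

```text
0.145 [0.019  0.0226 0.145 ]
0.155 [0.0144 0.0043 0.155 ]
0.165 [ 0.0097 -0.014   0.165 ]
0.175 [ 0.0051 -0.0323  0.175 ]
```

Call:
{"api": "carry_out", "payload": {
  "moves": [-1, 0, 0.006, 0.001, 0, 0, 0, -1, 0, 0.006, 0.001, 0, 0, 0, -1, 0, 0.005, 0.001, 0, 0, 0, -1, 0, 0, 0, 0, 0, 0, -1, 0, 0, 0, 0, 0, 0]
}}

```text
clock: 20.05
tcp_pos: [0.5307, 0.0691, 0.1763]
orientation: [-0.005, 0.997, -0.078, 0.003]
wrist_force: [0.3, 0.4, -0.2]
finger_gap: -0.0
```

```bash
python3 -c "
from h import *
s=red();print(pose(s),af(s['tcp_pos']),s['wrist_force'])"
```

```text
scene []
side []
wrist [([283.3, 253.7], 28), ([301.4, 263.3], 98)]
(array([0.5307, 0.0691, 0.1763]), [[0.988, -0.156, 0.006], [-0.156, -0.988, 0.009], [0.004, -0.01, -1.0]], array([-0.026,  0.26 , -0.19 ,  1.114,  0.009,  1.702])) [ 0.0047 -0.0094  0.1763] [ 0.26427773  0.35140164 -0.15681736]
```

Call:
{"api": "carry_out", "payload": {
  "moves": [-1, 0, 0, -0.03, 0, 0, 0, -1, 0, 0, -0.035, 0, 0, 0, -1, 0, -0.02, 0, 0, 0, 0, -1, 0, -0.02, 0, 0, 0, 0, -1, 0, 0, 0, 0, 0, 0]
}}

```text
clock: 20.82
tcp_pos: [0.5368, 0.1096, 0.2438]
orientation: [-0.005, 0.997, -0.078, 0.003]
wrist_force: [0.6, -0.5, -0.1]
finger_gap: -0.0
```

```bash
python3 -c "
from h import *
s=red();print(pose(s),af(s['tcp_pos']),s['wrist_force'])"
```

```text
scene []
side [([252.1, 191.1], 24)]
wrist []
(array([0.5368, 0.1096, 0.2438]), [[0.988, -0.155, 0.006], [-0.155, -0.988, 0.009], [0.005, -0.01, -1.0]], array([ 0.05 ,  0.254, -0.031,  1.28 ,  0.009,  1.777])) [0.0065 0.0315 0.2438] [ 0.56766066 -0.45239624 -0.10002173]
```

Call:
{"api": "carry_out", "payload": {
  "moves": [0, 0, 0, 0, 0, 0, -10.5, 0, 0, 0, 0, 0, 0, -10.5, 0, 0, 0, 0, 0, 0, -10.5, 0, 0, 0, 0, 0, 0, -10.5, 0, 0, 0, 0, 0, 0, -10.5]
}}

```text
clock: 21.6
tcp_pos: [0.5352, 0.1047, 0.2422]
orientation: [-0.003, 0.925, 0.381, 0.002]
wrist_force: [0.8, 0.0, -0.3]
finger_gap: 0.0427
```

Call:
{"api": "carry_out", "payload": {
  "moves": [0, 0, 0, 0, 0, 0, -10.5, 0, 0, 0, 0, 0, 0, -10.5, 0, 0, 0, 0, 0, 0, -10.5, 0, 0, 0, 0, 0, 0, -10.5, 0, 0, 0, 0, 0, 0, -10.5]
}}

```text
clock: 22.22
tcp_pos: [0.534, 0.1008, 0.241]
orientation: [-0.003, 0.653, 0.757, 0.002]
wrist_force: [-0.5, -0.3, -0.0]
finger_gap: 0.0426
```

Call:
{"api": "carry_out", "payload": {
  "moves": [0, 0, 0, 0, 0, 0, -10.5, 0, 0, 0, 0, 0, 0, -10.5, 0, 0, 0, 0, 0, 0, -10.5, 0, 0, 0, 0, 0, 0, -10.5, 0, 0, 0, 0, 0, 0, -10.5]
}}

```text
clock: 22.85
tcp_pos: [0.5328, 0.0968, 0.2397]
orientation: [-0.003, 0.241, 0.971, 0.002]
wrist_force: [-0.2, 0.6, 0.8]
finger_gap: 0.0427
```

Call:
{"api": "carry_out", "payload": {
  "moves": [0, 0, 0, 0, 0, 0, -10.5, 0, 0, 0, 0, 0, 0, -10.5, 0, 0, 0, 0, 0, 0, -10.5, 0, 0, 0, 0, 0, 0, -10.5, 0, 0, 0, 0, 0, 0, 0]
}}

```text
clock: 23.48
tcp_pos: [0.5317, 0.093, 0.2386]
orientation: [-0.003, -0.13, 0.991, 0.003]
wrist_force: [-0.4, -1.0, -0.6]
finger_gap: 0.0425
```

```bash
python3 -c "
from h import *
s=red();print(pose(s),af(s['tcp_pos']),s['wrist_force'])
a=env.read_camera('wrist');s0=s
b=blobs(a,(0,120,60),(5,255,255),40)+blobs(a,(172,120,60),(180,255,255),40);print(b)
print('expected cap centre px',project((.527,.079,.164),s),project((.527,.079,.14),s))
for q in b: print(af(onz('wrist',q[0],.163,s)))"
```

```text
scene []
side [([251.5, 191.3], 26)]
wrist [([279.8, 193.1], 554)]
(array([0.5317, 0.093 , 0.2386]), [[-0.966, -0.259, -0.007], [-0.259, 0.966, 0.005], [0.006, 0.006, -1.0]], array([ 0.022,  0.251, -0.047,  1.28 ,  0.005, -1.811])) [0.0032 0.0144 0.2386] [-0.40981036 -1.00012271 -0.55360894]
[([279.9, 192.7], [266, 174, 31, 36, 599])]
expected cap centre px (np.float64(290.90557280802665), np.float64(212.9380552778111)) (np.float64(289.6074179528073), np.float64(203.51069719905027))
[ 0.0116 -0.01    0.163 ]
```

```bash
cat > bar.py <<'E'
from h import *
s=env.get_state();a=env.read_camera('wrist')
h=cv2.cvtColor(a,cv2.COLOR_RGB2HSV);m=cv2.inRange(h,(0,120,60),(5,255,255))|cv2.inRange(h,(172,120,60),(180,255,255))
n,l,st,c=cv2.connectedComponentsWithStats(m);i=1+np.argmax(st[1:,4])
pts=np.argwhere(l==i)[:,::-1];W=np.array([af(onz('wrist',p,.163,s))[:2] for p in pts])
r=cv2.minAreaRect((W*1000).astype(np.float32));print("rect mm",r,"box",cv2.boxPoints(r).round(0).tolist())
print("tri",af(tri(ray('side',(251.5,191.3)),ray('wrist',c[i],s))),"c",W.mean(0))
print(pose(s),af(s['tcp_pos']))
E
python3 bar.py
```

```text
rect mm ((12.016175270080566, -9.489704132080078), (14.200082778930664, 21.488771438598633), 59.036251068115234) box [[-1.0, -10.0], [18.0, -21.0], [25.0, -9.0], [6.0, 2.0]]
tri [ 0.0107 -0.009   0.1619] c [ 0.01177606 -0.00959712]
(array([0.5318, 0.0934, 0.2387]), [[-0.966, -0.259, -0.007], [-0.259, 0.966, 0.005], [0.005, 0.006, -1.0]], array([ 0.023,  0.251, -0.047,  1.28 ,  0.005, -1.81 ])) [0.0033 0.0149 0.2387]
```

Call:
{"api": "carry_out", "payload": {
  "moves": [0, 0.006, -0.01, 0, 0, 0, -9.3, 0, 0, 0, 0, 0, 0, -9.3, 0, 0, 0, 0, 0, 0, -9.3, 0, 0, 0, 0, 0, 0, -9.3, 0, 0, 0, 0, 0, 0, 0]
}}

```text
clock: 24.35
tcp_pos: [0.5285, 0.082, 0.2388]
orientation: [-0.002, -0.446, 0.895, 0.004]
wrist_force: [-0.2, 0.2, -0.6]
finger_gap: 0.0428
```

```bash
echo "t=rel((.528,.077,.156),s);print('rel',t)" >> bar.py; python3 bar.py
```

```text
rect mm ((12.716560363769531, -10.09490966796875), (14.131522178649902, 22.678125381469727), 58.90268325805664) box [[-1.0, -10.0], [19.0, -22.0], [26.0, -10.0], [7.0, 2.0]]
tri [ 0.0109 -0.0091  0.1617] c [ 0.01237778 -0.00978066]
(array([0.5285, 0.082 , 0.2388]), [[-0.602, -0.798, -0.007], [-0.798, 0.602, 0.005], [0.0, 0.008, -1.0]], array([ 1.000e-03,  2.410e-01, -6.000e-02,  1.276e+00,  5.000e-03,
       -2.494e+00])) [0.0012 0.0031 0.2388]
rel [ 0.0043 -0.0033  0.0827]
```

Call:
{"api": "carry_out", "payload": {
  "moves": [0, 0.005, -0.002, 0, 0.3, 0, 0, 0, 0, 0, 0.02, 0, 0, 0, 0, 0, 0, 0.025, 0, 0, 0, 0, 0, 0, 0.015, 0, 0, 0, 0, 0, 0, 0, 0, 0, 0]
}}

```text
clock: 25.02
tcp_pos: [0.5272, 0.0758, 0.178]
orientation: [0.0, -0.441, 0.897, 0.0]
wrist_force: [-0.2, 0.3, -0.6]
finger_gap: 0.0429
```

```bash
python3 -c "
from h import *
s=env.get_state();print(pose(s),af(s['tcp_pos']),rel((.5273,.0767,.156),s))"
```

```text
(array([0.5272, 0.0758, 0.178 ]), [[-0.611, -0.792, 0.0], [-0.792, 0.611, 0.001], [-0.001, 0.0, -1.0]], array([-8.000e-03,  2.600e-01, -1.870e-01,  1.124e+00,  1.000e-03,
       -2.493e+00])) [ 0.0005 -0.0032  0.178 ] [-0.0008  0.0005  0.022 ]
```

Call:
{"api": "carry_out", "payload": {
  "moves": [0, 0, 0, 0.008, 0, 0, 0, 0, 0, 0, 0.007, 0, 0, 0, 0, 0, 0, 0.004, 0, 0, 0, 0, 0, 0, 0, 0, 0, 0, -1, 0, 0, 0, 0, 0, 0],
  "squeeze": 50
}}

```text
clock: 25.65
tcp_pos: [0.5286, 0.0757, 0.1598]
orientation: [0.002, -0.441, 0.898, -0.001]
wrist_force: [-0.4, -0.2, -0.1]
finger_gap: 0.0256
```

Call:
{"api": "carry_out", "payload": {
  "moves": [-1, 0, 0, 0, 0, 0, 0, -1, 0, 0, 0, 0, 0, 0, -1, 0, 0, 0, 0, 0, 0, -1, 0, 0, 0, 0, 0, 0, -1, 0, 0, 0, 0, 0, 0]
}}

```text
clock: 26.28
tcp_pos: [0.5286, 0.0757, 0.1601]
orientation: [0.002, -0.441, 0.898, -0.001]
wrist_force: [0.1, 0.6, -1.0]
finger_gap: 0.0103
```

Call:
{"api": "carry_out", "payload": {
  "moves": [-1, 0, 0, 0, 0, 0, 8, -1, 0, 0, 0, 0, 0, 8, -1, 0, 0, 0, 0, 0, 8, -1, 0, 0, 0, 0, 0, 8, -1, 0, 0, 0, 0, 0, 8]
}}

```text
clock: 26.9
tcp_pos: [0.526, 0.074, 0.1592]
orientation: [-0.001, -0.096, 0.995, -0.002]
wrist_force: [-2.7, -0.5, 0.8]
finger_gap: 0.0106
```

```bash
python3 -c "
from h import *
s=red();print(pose(s),af(s['tcp_pos']),s['wrist_force'],s['ft_torque'],s['finger_gap'])"
```

```text
scene []
side [([250.5, 197.8], 53)]
wrist [([279.5, 260.2], 1235)]
(array([0.526 , 0.074 , 0.1592]), [[-0.982, -0.191, -0.002], [-0.191, 0.982, -0.004], [0.002, -0.003, -1.0]], array([-0.009,  0.271, -0.22 ,  1.082, -0.004, -1.772])) [-0.0005 -0.005   0.1592] [-2.65175404 -0.49019999  0.84328298] [-0.10187202  0.35397676  0.0573715 ] 0.010595465782842864
```

Call:
{"api": "carry_out", "payload": {
  "moves": [-1, 0, 0, 0, 0, 0, 9, -1, 0, 0, 0, 0, 0, 9, -1, 0, 0, 0, 0, 0, 9, -1, 0, 0, 0, 0, 0, 9, -1, 0, 0, 0, 0, 0, 9]
}}

```text
clock: 27.68
tcp_pos: [0.5227, 0.0746, 0.1583]
orientation: [-0.004, 0.293, 0.956, -0.003]
wrist_force: [-1.8, 0.5, 0.8]
finger_gap: 0.0104
```

Call:
{"api": "carry_out", "payload": {
  "moves": [-1, 0, 0, 0, 0, 0, 9, -1, 0, 0, 0, 0, 0, 9, -1, 0, 0, 0, 0, 0, 9, -1, 0, 0, 0, 0, 0, 9, -1, 0, 0, 0, 0, 0, 5]
}}

```text
clock: 28.3
tcp_pos: [0.5206, 0.0772, 0.1576]
orientation: [-0.006, 0.612, 0.791, -0.003]
wrist_force: [0.1, 0.0, -1.2]
finger_gap: 0.0104
```

```bash
python3 -c "
from h import *
s=red();x=tf(s)[:2,0];print('ang',np.degrees(np.arctan2(x[1],x[0])));print(pose(s),af(s['tcp_pos']),s['wrist_force'],s['ft_torque'],s['finger_gap'])"
```

```text
scene []
side [([237.0, 196.4], 30)]
wrist [([279.5, 259.3], 1266)]
ang 104.4730964518529
(array([0.5206, 0.0772, 0.1576]), [[-0.25, 0.968, -0.012], [0.968, 0.25, 0.003], [0.006, -0.011, -1.0]], array([-0.007,  0.271, -0.224,  1.088,  0.003, -0.26 ])) [-0.0062 -0.0024  0.1576] [ 0.07328057  0.03403302 -1.180186  ] [0.1173229  0.0984724  0.04568139] 0.010409931495966635
```

Call:
{"api": "carry_out", "payload": {
  "moves": [-1, 0, 0.001, 0, 0, 0, 7, -1, 0, 0.001, 0, 0, 0, 7, -1, 0, 0.001, 0, 0, 0, 6, -1, 0, 0, 0, 0, 0, 5, -1, 0, 0, 0, 0, 0, 4]
}}

```text
clock: 29.08
tcp_pos: [0.5197, 0.0795, 0.1571]
orientation: [-0.008, 0.788, 0.616, -0.006]
wrist_force: [-2.7, -0.2, 1.2]
finger_gap: 0.0102
```

```bash
python3 -c "
from h import *
s=red();x=tf(s)[:2,0];print('ang',np.degrees(np.arctan2(x[1],x[0])));print(pose(s),af(s['tcp_pos']),s['wrist_force'],s['ft_torque'],s['finger_gap'])"
```

```text
scene []
side []
wrist [([276.3, 260.7], 1236)]
ang 76.03707260947525
(array([0.5197, 0.0795, 0.1571]), [[0.241, 0.97, -0.02], [0.97, -0.241, 0.006], [0.001, -0.021, -1.0]], array([-0.004,  0.275, -0.219,  1.096,  0.006,  0.239])) [-0.0073 -0.0003  0.1571] [-2.68122309 -0.18799834  1.20093571] [0.09247365 0.29612024 1.31949493] 0.010172484306082901
```

Yaw torque has jumped to 1.3 Nm after 156° of turn: at the stop. Release, rise and check.

Call:
{"api": "carry_out", "payload": {
  "moves": [-1, 0, 0, 0, 0, 0, 1, -1, 0, 0, 0, 0, 0, 0, 0, 0, 0, 0, 0, 0, 0, 0, 0, 0, 0, 0, 0, 0, 0, 0, 0, 0, 0, 0, 0]
}}

```text
clock: 29.85
tcp_pos: [0.5215, 0.0788, 0.1575]
orientation: [-0.007, 0.793, 0.61, -0.005]
wrist_force: [0.4, -0.1, -0.6]
finger_gap: 0.0428
```

Call:
{"api": "carry_out", "payload": {
  "moves": [0, 0, 0, -0.01, 0, 0, 0, 0, 0, 0, -0.025, 0, 0, 0, 0, 0, 0, -0.03, 0, 0, 0, 0, 0, 0, -0.03, 0, 0, 0, 0, 0, 0, 0, 0, 0, 0]
}}

```text
clock: 30.48
tcp_pos: [0.5235, 0.0779, 0.2577]
orientation: [-0.007, 0.793, 0.609, -0.004]
wrist_force: [0.1, 0.6, 0.2]
finger_gap: 0.0424
```

```bash
sed -i 's/251.5,191.3/0,0/' bar.py; python3 bar.py
python3 - <<'E'
from h import *
s=env.get_state();print(s["wrist_force"],s["finger_gap"])
a=env.read_camera("wrist")
for nm,lo,hi in(("green mark",(50,100,50),(80,255,255)),):
  for b in blobs(a,lo,hi,10): print(nm,b,af(onz("wrist",b[0],.1,s)))
b=env.read_camera("side");print([q for q in blobs(b,(105,130,50),(125,255,255)) if 150<q[0][1]<350],[q for q in blobs(b,(50,120,50),(80,255,255)) if 150<q[0][1]<350],[q for q in blobs(b,(5,220,200),(15,255,255)) if 290<q[0][1]<330])
E
```

```text
rect mm ((-19.100000381469727, -1.3500003814697266), (13.899999618530273, 22.200000762939453), 90.0) box [[-30.0, -8.0], [-8.0, -8.0], [-8.0, 6.0], [-30.0, 6.0]]
tri [-0.2477 -0.006   0.5804] c [-0.01871139 -0.00123201]
(array([0.5235, 0.0779, 0.2577]), [[0.259, 0.966, -0.015], [0.966, -0.259, 0.005], [0.001, -0.016, -1.0]], array([-0.007,  0.232, -0.026,  1.328,  0.005,  0.255])) [-0.0033 -0.0015  0.2577]
rel [0.0002 0.0061 0.1016]
[ 0.35954584 -0.21609597 -0.39732201] 0.04274083662145584
green mark ([272.9, 160.9], [270, 151, 7, 21, 83]) [-0.043  -0.0016  0.1   ]
green mark ([43.8, 266.5], [33, 256, 23, 23, 343]) [ 0.0267 -0.2939  0.1   ]
green mark ([18.9, 328.5], [0, 278, 46, 87, 1390]) [ 0.1176 -0.4044  0.1   ]
[([211.3, 157.0], [205, 152, 14, 11, 93]), ([208.1, 213.7], [200, 207, 17, 15, 178])] [([309.8, 308.3], [304, 299, 13, 20, 222])] [([282.7, 313.0], [276, 308, 14, 11, 115])]
```

```bash
python3 -c "
from workcell import env
print(env.hand_in())"
```

```text
the job is handed in; nothing more can be done
None
```

The blue tube is in the analyser's well with the cap flipped shut and screwed to its stop. I handed the job in with the clock at about 30.5 s; hand-in reports no verdict.

**What went wrong on the way**
- The first grip on the tube was too high and pushed it about 4 mm sideways in its hole. I opened, went lower and gripped it properly.
- The first push on the cap jammed at about 20 N, then slid over the top. A second push at the bar's red end closed it.

**Last checks**
- **Tube:** after release only the blue stopper showed above the well, standing upright.
- **Cap shut:** the red end's top triangulated at 0.162 m (0.164 m expected when shut and loose), and the stopper was hidden under the cap. I didn't measure the flip angle itself after screwing down.
- **Cap tight:** the yaw torque jumped to 1.3 Nm after about 156° of turn. The bar then lay along the analyser's x axis, its red end within 1 mm of the green mark's line.
- **Other tubes:** the green and orange stoppers are at the same side-camera pixels as at the start.
- **Robot:** fingers open, about 0.1 m above the gripping height, with no contact force.

**Not checked:** the bowl, glass, jar and spoon were not re-measured. The arm never touched down near them.

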